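# Collect the plant clips and present the bin at the front

### The job

Collect the two plant clips from the shallow drawer standing on the bench into the square bin of the potting carousel. Then turn the carousel until the square bin faces front, squarely in line with the pointer that sticks out of the carousel's fixed foot, and finish while gripping the carousel's bar handle, holding it still there and not letting go. Leave the bottle, pot, rake and tamper alone.

Things in the scene. Friction and masses are not known exactly. Their poses are not given: they have to be found in the camera images.
- clip_a: A wooden plant clip with a small steel spring, 50 x 14 x 14 mm, about 25 g, lying flat in the drawer. Origin: centre of its underside; x runs along its 50 mm length, z up.
- clip_b: The second plant clip, the same as clip_a.
- drawer: Shallow open wooden drawer lifted out of the bench and fixed on its top: 180 mm (x) x 260 mm (y) outside, 24 mm high, walls and floor 6 mm thick, so the clips lie 6 mm above the bench. Origin: centre of its underside, at bench height. A small knob marks its -x face.
- carousel: Turning part of the carousel: disc 300 mm across, top 30 mm above the bench; centred 95 mm from the axis at quarter turns a square wooden bin (on its own -x side) and three round terracotta cups (68 mm wide, 50 mm high). Origin: on the vertical axis at bench height. Turns endlessly either way, light friction (about 0.1 N m), no spring, stays where it is left.
- handle (a point): Centre of the wooden bar handle fixed on top of the carousel's central column (column 26 mm across): 64 x 18 x 30 mm, x along its 64 mm length, which points along the carousel's x (from the square bin across the axis). This point lies on the turning axis, 122 mm above the bench; the bar spans 107 to 137 mm. Turns with the carousel; grip it firmly (60 N), a light grip slips.
- bin_floor (a point): Centre of the inner floor of the square bin, 34 mm above the bench. Bin: 80 x 80 mm outside, walls 4 mm, sides parallel to the carousel's x and y, rim 80 mm above the bench (46 mm deep inside). Turns with the carousel.
- front_mark (a point): Fixed point over the carousel foot, 95 mm from the turning axis in the direction of the pointer: where bin_floor lies when the bin faces front exactly.
- pointer_pin (a point): Top of the small brass pin (8 mm across, top 42 mm above the bench) on the tip of the wooden pointer, 185 mm from the turning axis. The pointer is a 22 mm wide flat tongue that comes out from under the disc and does not turn; it points roughly towards the robot.
- bottle: Bystander: green glass bottle with cap, 64 mm across, 180 mm tall, upright. Origin: centre of its underside.
- pot: Bystander: terracotta pot in its saucer, 132 mm across, 105 mm tall. Origin: centre of its underside.
- rake: Bystander: hand rake with silicone handle lying on the bench, about 275 mm long, 80 mm wide at the tines. Origin: at bench height near its middle; x from handle to tines.
- tamper: Bystander: wooden pot tamper standing on its 60 mm disc, 120 mm tall. Origin: centre of its underside.
There are look-alikes about, which are no part of the job. Leave any blue or purple look-alike of the clip_b alone.

How it is judged:
On the way, in this order (a step that is already met when the one before it is completed fails the run):
1. both clips lie in the square bin, let go and at rest (x of clip_a in the frame of bin_floor between -0.042 and 0.042 m and y of clip_a in the frame of bin_floor between -0.042 and 0.042 m and x of clip_b in the frame of bin_floor between -0.042 and 0.042 m and y of clip_b in the frame of bin_floor between -0.042 and 0.042 m and z of clip_a in the frame of bin_floor between -0.008 and 0.05 m and z of clip_b in the frame of bin_floor between -0.008 and 0.05 m and contact force between the fingers and clip_a below 0.3 N and linear speed of each of clip_a, clip_b below 0.05 m/s and contact force between the fingers and clip_b below 0.3 N), for 0.2 s.
2. the bin, with both clips in it, is turned to the front (x of clip_a in the frame of bin_floor between -0.042 and 0.042 m and y of clip_a in the frame of bin_floor between -0.042 and 0.042 m and x of clip_b in the frame of bin_floor between -0.042 and 0.042 m and y of clip_b in the frame of bin_floor between -0.042 and 0.042 m and z of clip_a in the frame of bin_floor between -0.008 and 0.05 m and z of clip_b in the frame of bin_floor between -0.008 and 0.05 m and horizontal distance between bin_floor and front_mark below 0.014 m), for 0.2 s.
At the end, for the whole second after the job is handed in: Both clips rest in the square bin, not touched by the fingers; the bin's centre is within 14 mm of the front mark (about 8 degrees); the carousel stands still (under 0.1 rad/s) with the gripper at its handle (TCP within 45 mm of the handle centre) and the fingers pressing on it with more than 3 N (all of step 2 and contact force between the fingers and clip_a below 0.3 N and linear speed of each of clip_a, clip_b below 0.05 m/s and contact force between the fingers and clip_b below 0.3 N and angular speed of carousel below 0.1 rad/s and contact force between the fingers and carousel above 3 N and distance between the grasp point and handle below 0.045 m); the arm keeps its last pose, push and grip.
It fails at once if a bystander is moved more than 30 mm (distance of any of bottle, pot, rake, tamper from where it was at the start of the episode above 0.03 m).
It also fails if it takes over 72 s, if anything falls off the work surface, if the arm or the gripper's body presses on something with over 40 N, if the wrist force passes 120 N, or if a joint passes its speed limit or range.

### The arm

A 6-joint arm with a two-finger parallel gripper is mounted at the origin on the work surface. World frame = base frame: x ahead of the robot, y to its left, z up, the work surface at z = 0. Lengths are in m, angles in rad, forces in N, time in s.
With the tool pointing down it reaches from about 0.3 to 0.875 m from the base axis. Payload 4.2 kg.
Tool frame: the origin (TCP) lies between the finger pads, 19 mm behind the fingertips; this is the grasp point; z points along the fingers, y is the direction in which the jaws open and shut (so a half turn about z gives the same grasp; the last joint's range is limited). The gripper opens to 85 mm and grips with 20 to 120 N. Pads are 22 mm wide; open, the fingers measure 114 mm over their backs; the gripper's body (76 mm by 85 mm) begins 54 mm behind the grasp point. The pads swing forward as they close: fully open they stand 13 mm farther back than shut.
Start: joints at [1.299, 0.32, 1.565, -0, 1.257, -0.02], TCP at [0.143, 0.557, 0.25] pointing down, gripper open.
Joint ranges: [-3.11, 3.11], [-0.84, 2.01], [0.21, 2.61], [-1.34, 4.49], [0.05, 2.63], [-2.56, 2.56]. Speed limits (rad/s): [2.57, 2.57, 3.14, 3.14, 3.14, 3.14].

### API

Orientations are given as a 3x3 rotation matrix whose columns are the frame's x, y, z axes.
In Python, from rig import * gives the robot as it stands.
- The arm moves only by the shell command python3 -m creep 'ROWS' [OPENING]. ROWS is text: rows parted by semicolons, each of 4 numbers parted by spaces: the shift along the world's x, y, z in units of 50 mm (1.0 is 50 mm), then the turn about the world's z in units of 6 degrees (1.0 is 6 degrees). In form: tx ty tz turn; .... A call has exactly 10 rows; each row shifts and turns the commanded pose from where the row before left it; what a row does not reach is not made up. A row lasts 1/8 s, in which the tool goes at most 62.5 mm and 10.7 degrees, less where a joint would pass 70% of its speed; a pose out of reach is approached as far as the arm can. A call is refused whole if a number of a shift passes 1 or a number of a turn 1, either way. A call with a gripper value outside its range is refused whole. OPENING is the gripper's target within -1 to 1 (fully open at 1, half-way at 0, shut at -1), set as the call begins (- or left out, the last holds). The fingers move at their own pace and stop on an object; the grip force is fixed at half the most. Time passes only in rows, so rows that do not move let the fingers close, or fill a call up. It gives the time, the measured TCP pose, the force and the opening at its end, in the units of the state.
- get_state(): the state, without advancing time (a new reading comes with each control period).
- snapshot(name): name is "scene" or "top" or "wrist"; returns a dict with "frame" (480x640x3 uint8, red, green, blue), "fx", "fy", "cx", "cy" (pixels), "camera_from_world" (4x4, takes a point from world to camera coordinates). Camera axes: x right, y down, z forward; pixel columns grow to the right and rows downward; lengths in m; the calibration is good to about 2 mm. The wrist camera is an equidistant fisheye: a pixel r from the principal point sees the ray r / f radians off the axis. A picture is of the moment at which its call begins. There is no depth.
- close_job(): hands the job in, once; it reports no verdict.
The state is a dict: "time_s": time; "joints": joint angles; "qd": joint speeds; "tau": joint torques, N m; "ee_pos": TCP position; "tcp_rot": TCP orientation; "ft_force": force on the tool from outside, world axes, zero at the start; "torque": the same for the moment, N m; "grip_width": finger opening in m.
Only numpy, scipy, OpenCV 4.12 (cv2) and the standard library are available. Lean on these libraries where they do the work, as an engineer would, in place of code of your own. Each camera call takes 0.05 s, during which the arm holds its last target.

## Working session

There is one attempt and no reset: what is moved stays moved. The work goes in short steps, Python scripts to look and compute and a shell command to move; the robot and the scene stay as the last step left them, time stands still between calls to the robot, and variables do not carry over. Pictures are saved under pics/ and viewed, and the job is handed in when it is done.

```bash
ls; mkdir -p pics; cat > h.py <<'E'
from rig import *
import numpy as np, cv2
def snap(n,f):
    s=snapshot(n); cv2.imwrite(f,s["frame"][:,:,::-1]); 
    np.savez(f.replace('.png','.npz'),**{k:s[k] for k in s}); return s
def ray(s,u,v,fish=False):
    T=np.array(s["camera_from_world"]);R=T[:3,:3];t=T[:3,3]
    if fish:
        dx,dy=u-s["cx"],v-s["cy"];r=np.hypot(dx,dy);th=r/s["fx"]
        d=np.array([np.sin(th)*dx/max(r,1e-9),np.sin(th)*dy/max(r,1e-9),np.cos(th)])
    else: d=np.array([(u-s["cx"])/s["fx"],(v-s["cy"])/s["fy"],1.])
    return -R.T@t,R.T@d
def at(s,u,v,z,fish=False):
    o,d=ray(s,u,v,fish); return o+d*(z-o[2])/d[2]
E
python3 - <<'E'
from h import *
for n in("scene","top","wrist"):
    s=snap(n,f"pics/{n}0.png"); print(n,s["fx"],s["cx"],s["cy"])
    if n!="x": print(np.round(np.linalg.inv(s["camera_from_world"])[:3],3))
print(get_state())
E
```

```text
pics
scene 554.3906720526107 321.51696763244877 250.32203457419837
[[-0.84   0.426 -0.336  0.998]
 [ 0.543  0.667 -0.51   0.657]
 [ 0.007 -0.611 -0.792  1.13 ]]
top 541.1015553607918 320.36107549507483 246.26391653978254
[[-2.800e-02 -9.800e-01  1.950e-01  3.000e-01]
 [-1.000e+00  2.800e-02 -4.000e-03  2.500e-02]
 [-1.000e-03 -1.950e-01 -9.810e-01  1.484e+00]]
wrist 371.64829954431775 319.2363995396568 242.2171214690488
[[ 0.249  0.927  0.282  0.073]
 [ 0.968 -0.238 -0.075  0.575]
 [-0.002  0.291 -0.957  0.371]]
{'time_s': 0.15, 'joints': array([ 1.29898672e+00,  3.20154263e-01,  1.56540242e+00,  6.24753025e-06,
        1.25739158e+00, -2.00338502e-02]), 'qd': array([-0.00040495, -0.00230048, -0.00449897, -0.0013885 , -0.00083599,
       -0.00012277]), 'tau': array([ 6.19454513e-04, -4.15842462e+01, -2.34347087e+01,  5.76722618e-05,
        6.00186744e-03, -1.82897026e-05]), 'ee_pos': array([0.14317347, 0.5565466 , 0.24936868]), 'tcp_rot': array([[-9.68471077e-01,  2.49125743e-01, -3.69672842e-04],
       [ 2.49126015e-01,  9.68470200e-01, -1.30424672e-03],
       [ 3.30956994e-05, -1.35522035e-03, -9.99999081e-01]]), 'ft_force': array([ 0.51647284, -0.09753214, -0.09240506]), 'torque': array([-0.01830181,  0.01544621, -0.00120131]), 'grip_width': 0.08563440164280071}
```

View pics/top0.png

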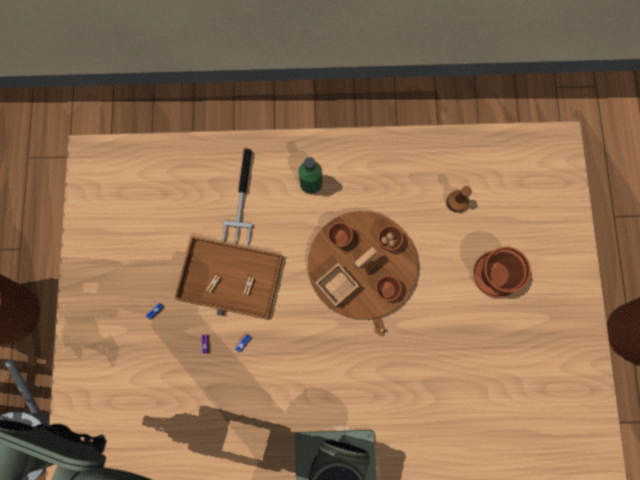

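View pics/scene0.png

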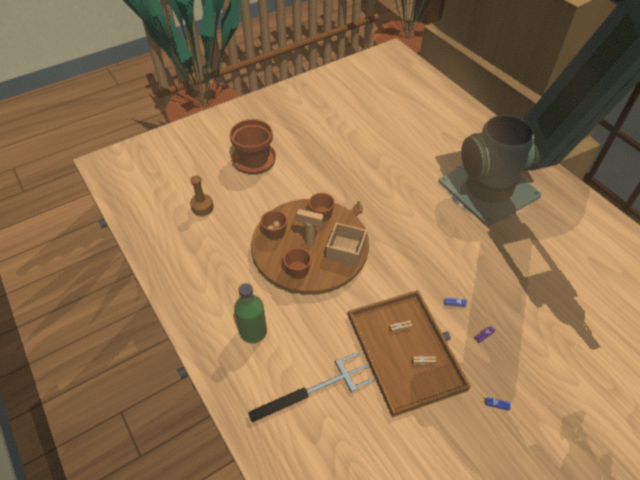

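View pics/wrist0.png

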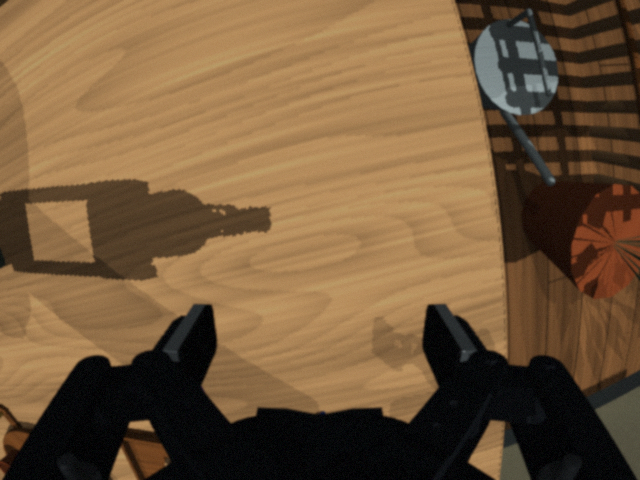

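Clip candidates in the top view are wooden in the drawer at (214,284) and (249,286), blue at (155,311) and (244,342), and purple at (206,344). I choose the two wooden ones and check them in a close crop.

```bash
python3 - <<'E'
import cv2
a=cv2.imread('pics/top0.png')
c=cv2.resize(a[225:325,170:290],None,fx=6,fy=6,interpolation=cv2.INTER_CUBIC); cv2.imwrite('pics/c1.png',c[:600])
c=cv2.resize(a[205:340,300:425],None,fx=4.4,fy=4.4,interpolation=cv2.INTER_CUBIC); cv2.imwrite('pics/c2.png',c[:600])
E
```

```text
(no output)
```

View pics/c1.png

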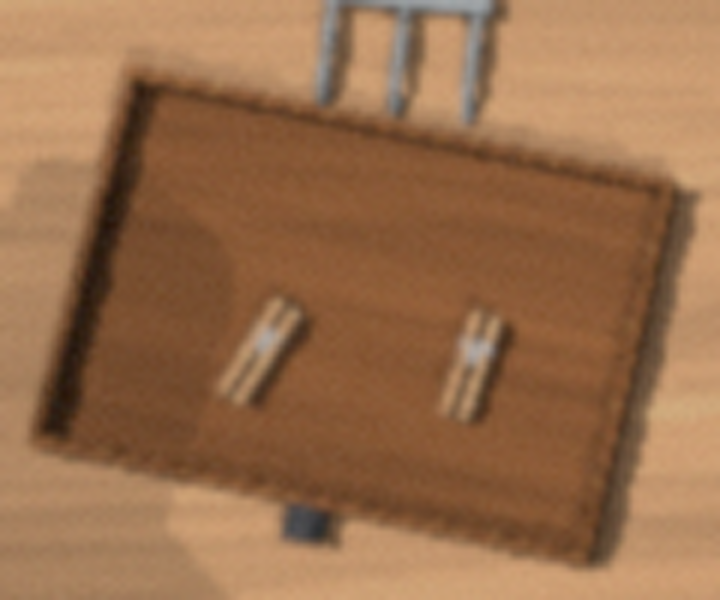

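View pics/c2.png

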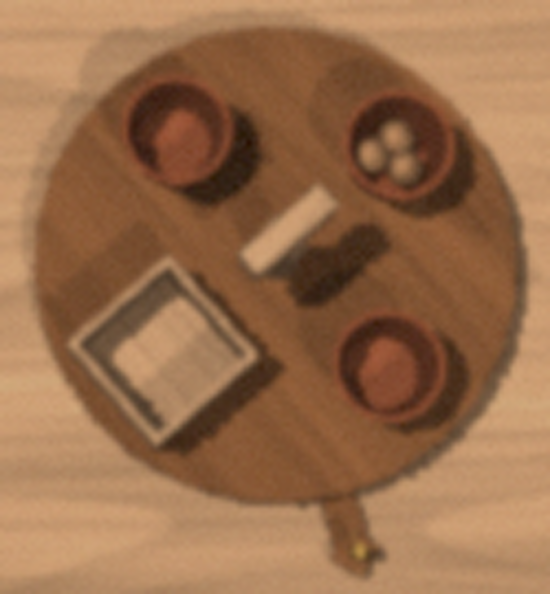

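```bash
python3 - <<'E'
from h import *
s=dict(np.load('pics/top0.npz'))
p1=lambda U,V,z:at(s,(U+.5)/6-.5+170,(V+.5)/6-.5+225,z)
p2=lambda U,V,z:at(s,(U+.5)/4.4-.5+300,(V+.5)/4.4-.5+205,z)
ang=lambda a,b:np.degrees(np.arctan2(*(a-b)[[1,0]]))
for n,(t,b,c) in dict(L=((290,303),(240,400),(263,350)),R=((488,315),(460,418),(474,365))).items():
    print(n,p1(*c,.02)[:2],ang(p1(*t,.02),p1(*b,.02)),np.linalg.norm(p1(*t,.02)-p1(*b,.02)))
dr=[p1(U,V,.024)[:2] for U,V in((135,72),(682,185),(597,562),(35,440))]; print('drawer',np.array(dr),np.mean(dr,0))
bc=[p2(U,V,.08)[:2] for U,V in((170,262),(257,355),(160,443),(72,345))]; b=np.mean(bc,0);print('bin',np.array(bc),b)
h1,h2=p2(330,195,.137),p2(250,262,.137);h=(h1+h2)/2;print('handle',h,ang(h2,h1),np.linalg.norm(h1-h2))
d=np.mean([p2(37,265,.03),p2(523,265,.03),p2(280,28,.03),p2(280,502,.03)],0);print('disc',d)
pin=p2(358,550,.042);print('pin',pin,np.linalg.norm((pin-d)[:2]),ang(pin,d),'bin dir',ang(np.r_[b,0],d),np.linalg.norm(b-d[:2]))
E
```

```text
L [0.49834055 0.31286701] -27.000935804526836 0.04899317972800503
R [0.48875012 0.21716181] -15.380680639863309 0.04830365658867377
drawer [[0.62831417 0.3722865 ]
 [0.56821732 0.12138603]
 [0.39817336 0.16193311]
 [0.45996114 0.41428525]] [0.5136665  0.26747272]
bin [[ 0.53044142 -0.02644928]
 [ 0.47316256 -0.07603537]
 [ 0.4227916  -0.0167976 ]
 [ 0.4822682   0.03340161]] [ 0.47716594 -0.02147016]
handle [ 0.53865925 -0.09402183  0.137     ] 128.3606987605255 0.060822314292401584
disc [ 0.53625918 -0.09625626  0.03      ]
pin [ 0.35877925 -0.13430291  0.042     ] 0.1815121877152463 -167.90054177833912 bin dir 128.31449892423356 0.09531512148444508
```

```bash
python3 -m creep '0.8 -0.55 -0.2 -0.3;0.8 -0.55 -0.2 -0.3;0.8 -0.55 -0.2 -0.3;0.8 -0.55 -0.2 -0.3;0.8 -0.55 -0.2 -0.3;0.8 -0.55 -0.2 -0.3;0.8 -0.55 -0.2 -0.3;0.8 -0.55 -0.4 0;0.7 -0.5 -0.4 0;0 0 0 0' 0
python3 - <<'E'
from h import *
s=snap("wrist","pics/w1.png");st=get_state();print(st["ee_pos"],np.degrees(np.arctan2(st["tcp_rot"][1,1],st["tcp_rot"][0,1])),st["grip_width"])
E
```

```text
time_s: 1.4
ee_pos: [0.4993, 0.3096, 0.1379]
tcp_rot: [[-0.889, 0.458, -0.003], [0.458, 0.889, -0.002], [0.002, -0.003, -1.0]]
ft_force: [-1.2, 0.9, -0.1]
grip_width: 0.0429
[0.49851365 0.31080658 0.13888431] 62.828180241232836 0.04304630780883444
```

View pics/w1.png

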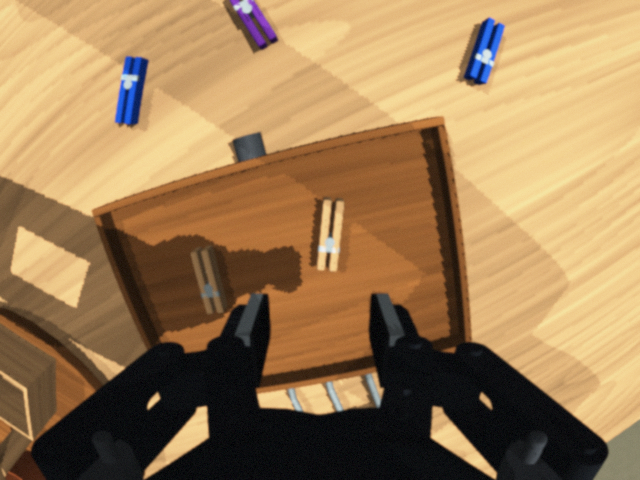

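The wrist picture shows the left clip at (330,236), between and ahead of the jaws. The right clip is at (208,280), and the blue and purple look-alikes lie outside the drawer.

```bash
python3 - <<'E'
from h import *
s=dict(np.load('pics/w1.npz'))
for n,a,b in(("L",(334,201),(328.5,270)),("R",(203,249),(214,312))):
    p,q=at(s,*a,.02,True),at(s,*b,.02,True); print(n,(p+q)/2,np.degrees(np.arctan2(*(q-p)[[1,0]])),np.linalg.norm(p-q))
E
```

```text
L [0.49921577 0.31818351 0.02      ] -31.13113626459777 0.04844073359126942
R [0.488966  0.2242396 0.02     ] -23.72606967940988 0.04959270699982606
```

```bash
python3 - <<'E'
from h import *
def comps(name,a,lo,roi,z,fish):
    s=dict(np.load(f'pics/{name}.npz'));im=s["frame"];x0,y0,x1,y1=roi
    hsv=cv2.cvtColor(im[y0:y1,x0:x1],cv2.COLOR_RGB2HSV);m=((hsv[...,2]>lo)).astype(np.uint8)
    n,l,st,c=cv2.connectedComponentsWithStats(m,connectivity=8)
    for i in range(1,n):
        if st[i,4]<25: continue
        ys,xs=np.nonzero(l==i); P=np.array([at(s,x+x0,y+y0,z,fish)[:2] for x,y in zip(xs,ys)])
        mu=P.mean(0);w,v=np.linalg.eigh(np.cov(P.T));d=v[:,1]
        print(name,st[i,:2]+[x0,y0],st[i,4],mu.round(4),round(np.degrees(np.arctan(d[1]/d[0])),1),(np.sqrt(w*12)*1e3).round(1))
comps('top0',0,150,(190,255,265,305),.018,False)
comps('scene0',0,165,(380,310,445,370),.018,False)
comps('w1',0,165,(300,190,360,280),.018,True)
comps('w1',0,95,(185,240,230,320),.018,True)
E
python3 -c "
import cv2;a=cv2.imread('pics/scene0.png');cv2.imwrite('pics/c3.png',cv2.resize(a[300:380,370:450],None,fx=7,fy=7))"
```

```text
top0 [206 275] 76 [0.499  0.3161] -32.1 [15.3 47. ]
top0 [243 277] 69 [0.49   0.2199] -18.9 [16.  45.9]
scene0 [429 310] 223 [0.4046 0.2542] 65.8 [27.5 55.6]
scene0 [390 320] 109 [0.4892 0.2197] -18.8 [16.  49.7]
scene0 [414 356] 128 [0.4983 0.316 ] -32.4 [14.5 47.4]
w1 [300 190] 150 [0.4673 0.3155] 61.5 [7.7 9. ]
w1 [300 200] 3001 [0.5048 0.3138] -15.2 [40.9 55.1]
w1 [205 240] 151 [0.4692 0.2474] 46.7 [ 6.4 16.2]
w1 [185 247] 1129 [0.492  0.2196] -20.9 [21.8 55.4]
```

View pics/c3.png

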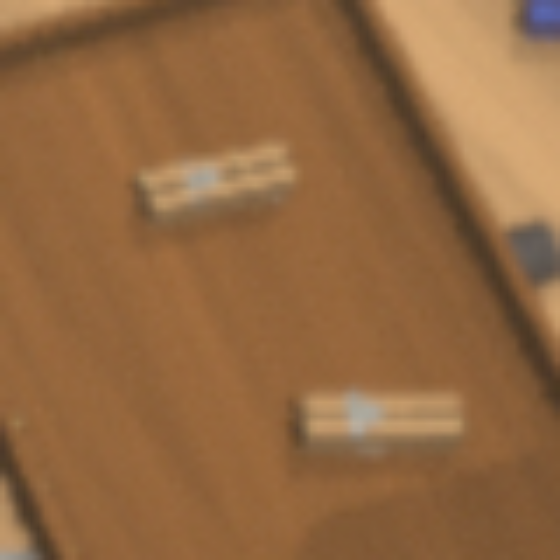

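```bash
python3 -m creep '0 0.1 -0.5 -0.8;0 0 -0.5 0;0 0 -0.5 0;0 0 -0.4 0;0 0 -0.2 0;0 0 -0.1 0;0 0 0 0;0 0 0 0;0 0 0 0;0 0 0 0' 0
python3 -m creep '0 0 0 0;0 0 0 0;0 0 0 0;0 0 0 0;0 0 0.5 0;0 0 0.7 0;0 0 0.8 0;0 0 0.5 0;0 0 0 0;0 0 0 0' -1
python3 - <<'E'
from h import *
s=snap("wrist","pics/w2.png")
E
```

```text
time_s: 2.7
ee_pos: [0.4984, 0.3169, 0.0304]
tcp_rot: [[-0.85, 0.527, 0.001], [0.527, 0.85, 0.0], [-0.0, 0.001, -1.0]]
ft_force: [-0.1, -0.1, 0.6]
grip_width: 0.0425
time_s: 3.95
ee_pos: [0.4975, 0.3164, 0.1536]
tcp_rot: [[-0.85, 0.527, -0.002], [0.527, 0.85, -0.001], [0.001, -0.002, -1.0]]
ft_force: [-0.4, -0.7, -0.7]
grip_width: 0.0119
```

View pics/w2.png

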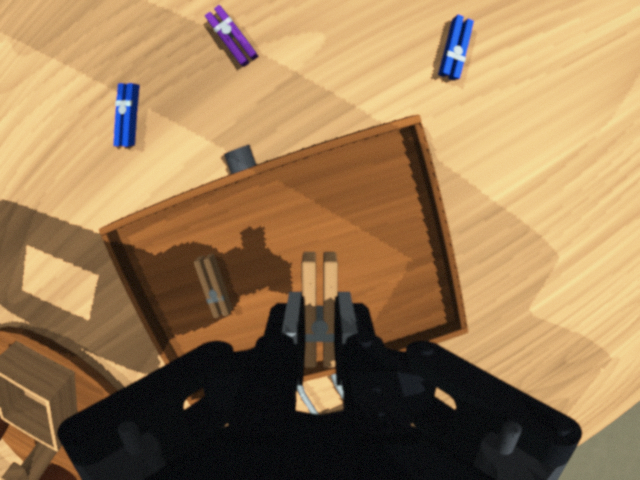

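```bash
python3 -m creep '0 -0.75 0 -0.4;0 -0.75 0 -0.4;0 -0.75 0 -0.4;-0.1 -0.75 0 -0.4;-0.1 -0.75 0 -0.4;-0.1 -0.75 0 -0.4;-0.12 -0.75 0 -0.4;0 -0.75 0 -0.5;0 -0.75 0 0;0 0 0 0' 
python3 - <<'E'
from h import *
s=snap("wrist","pics/w3.png");st=get_state();print(st["ee_pos"],np.degrees(np.arctan2(st["tcp_rot"][1,1],st["tcp_rot"][0,1])),st["grip_width"])
E
```

```text
time_s: 5.25
ee_pos: [0.4765, -0.0224, 0.1537]
tcp_rot: [[-0.618, 0.786, -0.003], [0.786, 0.618, -0.0], [0.002, -0.002, -1.0]]
ft_force: [0.2, -0.0, 0.0]
grip_width: 0.0117
[ 0.47656434 -0.02124587  0.15384779] 38.240375899646835 0.011808350278882931
```

View pics/w3.png

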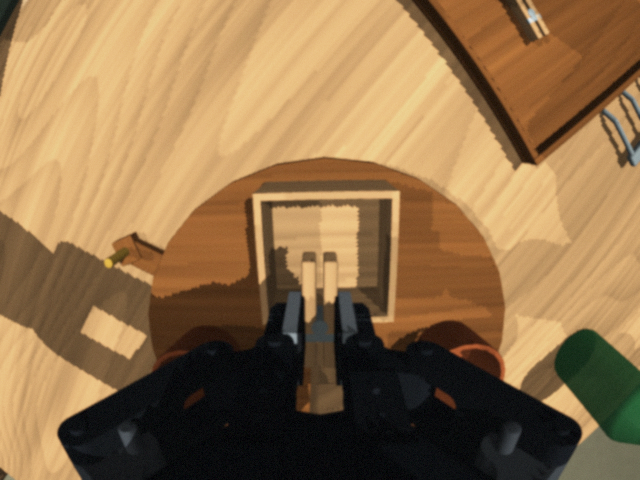

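The bin lies square to the jaws, with its rim corners at (254,193), (399,192), (262,321) and (395,319). Next I check the bin centre.

```bash
python3 - <<'E'
from h import *
s=dict(np.load('pics/w3.npz'))
P=[at(s,u,v,.08,True)[:2] for u,v in((253.5,192.5),(399.5,191.5),(395,321),(262,322))]
print(np.array(P),np.mean(P,0),np.linalg.norm(P[0]-P[1]),np.linalg.norm(P[1]-P[2]))
pin=at(s,108,264,.042,True);print(pin)
E
```

```text
[[ 0.42338096 -0.01142417]
 [ 0.48480422  0.0377624 ]
 [ 0.53544194 -0.02237371]
 [ 0.47238542 -0.0725367 ]] [ 0.47900313 -0.01714305] 0.07869012083401611 0.07861634687274344
[ 0.36059645 -0.1329713   0.042     ]
```

```bash
python3 -m creep '0.04 0.04 -0.5 0;0 0 -0.5 0;0 0 -0.3 0;0 0 -0.1 0;0 0 0 0;0 0 0 0;0 0 0 0;0 0 0 0;0 0 0 0;0 0 0 0'
python3 -m creep '0 0 0 0;0 0 0 0;0 0 0 0;0 0 0 0;0 0 0 0;0 0 0.5 0;0 0 0.5 0;0 0 0.5 0;0 0 0 0;0 0 0 0' -0.3
python3 - <<'E'
from h import *
s=snap("wrist","pics/w4.png")
E
```

```text
time_s: 6.55
ee_pos: [0.4793, -0.0186, 0.0851]
tcp_rot: [[-0.621, 0.784, 0.0], [0.784, 0.621, 0.0], [-0.0, 0.0, -1.0]]
ft_force: [-0.4, -0.2, -1.0]
grip_width: 0.0119
time_s: 7.8
ee_pos: [0.4787, -0.0186, 0.1593]
tcp_rot: [[-0.621, 0.784, -0.001], [0.784, 0.621, 0.0], [0.001, -0.001, -1.0]]
ft_force: [-0.8, -0.2, -0.0]
grip_width: 0.0303
```

View pics/w4.png

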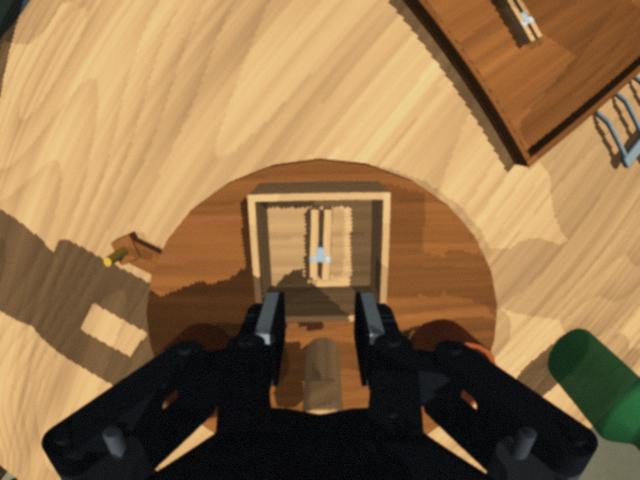

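Clip L lies in the bin at (320,245). Now the second clip.

```bash
python3 -m creep '0 0.6 0 0.6;0 0.6 0 0.7;0 0.6 0 0.7;0 0.6 0 0.7;0.1 0.6 0 0.7;0.1 0.6 0 0.7;0 0.6 -0.2 0.7;0 0.57 -0.4 0.65;0 0 0 0;0 0 0 0' 0
python3 - <<'E'
from h import *
s=snap("wrist","pics/w5.png");st=get_state();print(st["ee_pos"],np.degrees(np.arctan2(st["tcp_rot"][1,1],st["tcp_rot"][0,1])),st["grip_width"])
E
```

```text
time_s: 9.1
ee_pos: [0.4889, 0.2193, 0.1295]
tcp_rot: [[-0.946, 0.325, -0.001], [0.325, 0.946, -0.001], [0.001, -0.001, -1.0]]
ft_force: [0.6, 0.2, -0.8]
grip_width: 0.0425
[0.4892432  0.21917192 0.12994884] 71.02168723808214 0.04245005965728849
```

View pics/w5.png

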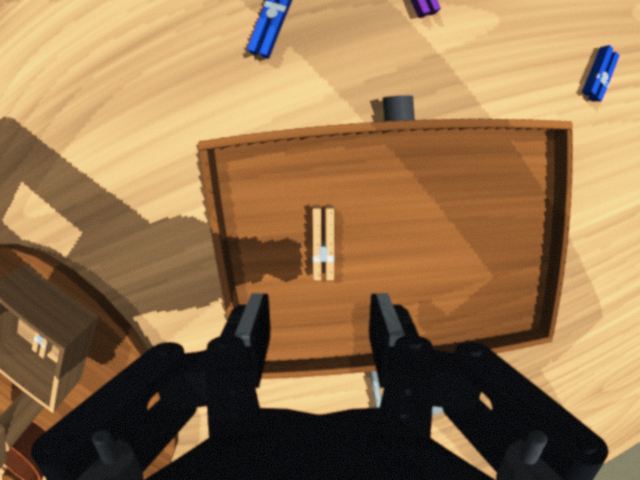

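The clip at (323,243) is aligned and centred between the jaws, so I go down and grip.

```bash
python3 -m creep '0 0 -0.5 0;0 0 -0.5 0;0 0 -0.5 0;0 0 -0.3 0;0 0 -0.2 0;0 0 0 0;0 0 0 0;0 0 0 0;0 0 0 0;0 0 0 0' 0
python3 -m creep '0 0 0 0;0 0 0 0;0 0 0 0;0 0 0 0;0 0 0.5 0;0 0 0.8 0;0 0 0.8 0;0 0 0.4 0;0 0 0 0;0 0 0 0' -1
python3 -m creep '0 -0.6 0 -0.6;0 -0.6 0 -0.7;0 -0.6 0 -0.7;0 -0.6 0 -0.7;-0.1 -0.6 0 -0.7;-0.1 -0.6 0 -0.7;0 -0.6 0 -0.7;0 -0.57 0 -0.65;0 0 0 0;0 0 0 0'
python3 - <<'E'
from h import *
s=snap("wrist","pics/w6.png");st=get_state();print(st["ee_pos"],np.degrees(np.arctan2(st["tcp_rot"][1,1],st["tcp_rot"][0,1])),st["grip_width"])
E
```

```text
time_s: 10.4
ee_pos: [0.4893, 0.22, 0.0303]
tcp_rot: [[-0.946, 0.324, 0.0], [0.324, 0.946, 0.0], [-0.0, 0.0, -1.0]]
ft_force: [-0.3, 0.1, 0.8]
grip_width: 0.0426
time_s: 11.65
ee_pos: [0.4885, 0.2196, 0.1538]
tcp_rot: [[-0.946, 0.324, -0.002], [0.324, 0.946, -0.001], [0.002, -0.001, -1.0]]
ft_force: [-0.3, -0.9, -1.0]
grip_width: 0.012
time_s: 12.9
ee_pos: [0.4787, -0.0182, 0.1541]
tcp_rot: [[-0.621, 0.784, -0.002], [0.784, 0.621, 0.001], [0.002, -0.001, -1.0]]
ft_force: [-1.0, 0.1, -0.8]
grip_width: 0.0117
[ 0.4789027  -0.01795512  0.15432191] 38.42645269784944 0.011891273238731178
```

View pics/w6.png

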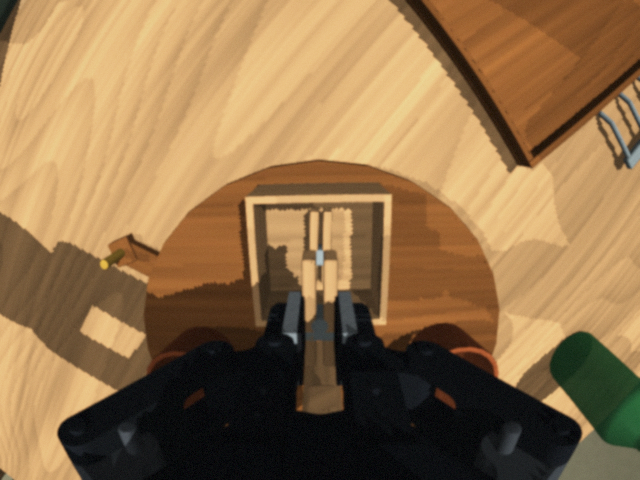

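```bash
python3 -m creep '0 0 -0.5 0;0 0 -0.5 0;0 0 -0.2 0;0 0 -0.1 0;0 0 0 0;0 0 0 0;0 0 0 0;0 0 0 0;0 0 0 0;0 0 0 0'
python3 -m creep '0 0 0 0;0 0 0 0;0 0 0 0;0 0 0 0;0 0 0 0;0 0 0.5 0;0 0 0.5 0;0 0 0.5 0;0 0 0.5 0;0 0 0 0' -0.3
python3 - <<'E'
from h import *
s=snap("wrist","pics/w7.png")
s=snap("top","pics/top7.png")
cv2.imwrite("pics/c7.png",cv2.resize(s["frame"][205:340,300:425,::-1],None,fx=4.4,fy=4.4))
E
```

```text
time_s: 14.2
ee_pos: [0.4793, -0.0186, 0.0901]
tcp_rot: [[-0.621, 0.784, 0.0], [0.784, 0.621, 0.0], [-0.0, 0.0, -1.0]]
ft_force: [-0.2, 0.6, -1.0]
grip_width: 0.0121
time_s: 15.45
ee_pos: [0.4804, -0.0187, 0.1916]
tcp_rot: [[-0.621, 0.784, 0.004], [0.784, 0.621, -0.0], [-0.003, 0.003, -1.0]]
ft_force: [0.3, -0.5, -1.0]
grip_width: 0.0299
```

View pics/w7.png

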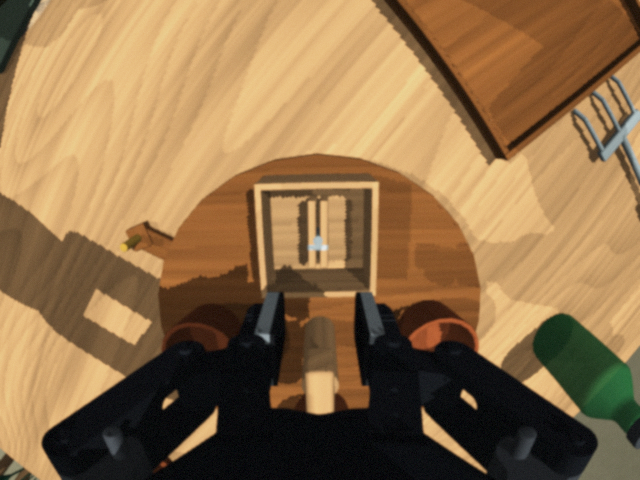

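Only the upper clip shows, at (318,230). The first must be under it (stacked), and nothing dropped outside the bin. Now to the handle.

```bash
python3 -m creep '0.25 -0.35 0 0;0.35 -0.45 0 0;0.35 -0.45 0 0;0.22 -0.28 0 0;0 0 0 0;0 0 0 0;0 0 0 0;0 0 0 0;0 0 0 0;0 0 0 0' 0.2
python3 - <<'E'
from h import *
s=snap("wrist","pics/w8.png");st=get_state();print(st["ee_pos"],np.degrees(np.arctan2(st["tcp_rot"][1,1],st["tcp_rot"][0,1])),st["grip_width"])
E
```

```text
time_s: 16.8
ee_pos: [0.5377, -0.095, 0.1901]
tcp_rot: [[-0.621, 0.784, 0.0], [0.784, 0.621, 0.0], [-0.0, 0.0, -1.0]]
ft_force: [0.0, -0.1, -0.3]
grip_width: 0.0509
[ 0.5377383  -0.09502075  0.19011865] 38.38292994203791 0.051301356946742246
```

View pics/w8.png

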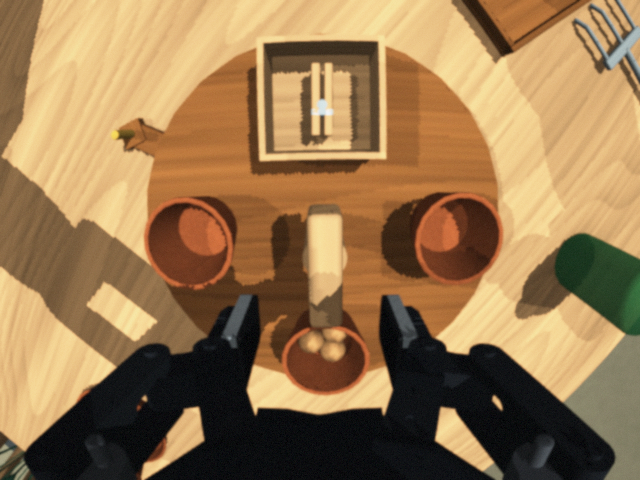

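The handle's top face runs from (325,212) to (325,326), the bin from (258,38) to (386,158), and the pin is at (118,134).

```bash
python3 - <<'E'
from h import *
s=dict(np.load('pics/w8.npz'))
ang=lambda d:np.degrees(np.arctan2(d[1],d[0]))%360
a,b=at(s,325,213,.137,True),at(s,325,326,.137,True);h=(a+b)/2;print('h',h,ang(a-b),np.linalg.norm(a-b))
P=[at(s,u,v,.08,True)[:2] for u,v in((257,38),(385,37),(386,158),(258,161))];B=np.mean(P,0);print('bin',B)
pin=at(s,118,134,.042,True);print(pin,[np.linalg.norm(P[i]-P[i-1]) for i in range(4)])
for ax in(h[:2],np.array([.5375,-.095])):
  print(ang(B-ax),ang(pin[:2]-ax),np.linalg.norm(B-ax),np.linalg.norm(pin[:2]-ax))
E
```

```text
h [ 0.53835021 -0.09012576  0.137     ] 128.68002917946023 0.061946215247238555
bin [ 0.47988653 -0.01875567]
[ 0.36335577 -0.13066327  0.042     ] [np.float64(0.07890922799717463), np.float64(0.07927834702800841), np.float64(0.07773894673058832), np.float64(0.08029964869722943)]
129.32303975683692 193.0425363411808 0.09225882857348223 0.17962834890977017
127.07625240941348 191.5736649969068 0.09556416894938491 0.17775849400151908
```

```bash
python3 -m creep '0 0.02 -0.4 0;0 0 -0.4 0;0 0 -0.28 0;0 0 -0.1 0;0 0 0 0;0 0 0 0;0 0 0 0;0 0 0 0;0 0 0 0;0 0 0 0' 0.2
python3 -m creep '0 0 0 0;0 0 0 0;0 0 0 0;0 0 0 0;0 0 0 0;0 0 0 0;0 0 0 0;0 0 0 0;0 0 0 0;0 0 0 0' -1
python3 -c "
from h import *
snap('wrist','pics/w9.png');print(get_state()['torque'])"
```

```text
time_s: 18.1
ee_pos: [0.5378, -0.0941, 0.1311]
tcp_rot: [[-0.621, 0.784, 0.0], [0.784, 0.621, 0.0], [-0.0, 0.0, -1.0]]
ft_force: [-0.4, 0.4, 0.3]
grip_width: 0.0511
time_s: 19.35
ee_pos: [0.5396, -0.0927, 0.1315]
tcp_rot: [[-0.62, 0.784, 0.004], [0.784, 0.62, 0.002], [-0.001, 0.005, -1.0]]
ft_force: [5.5, 5.5, -0.2]
grip_width: 0.017
[ 0.77571197 -0.4534666   0.00363971]
```

View pics/w9.png

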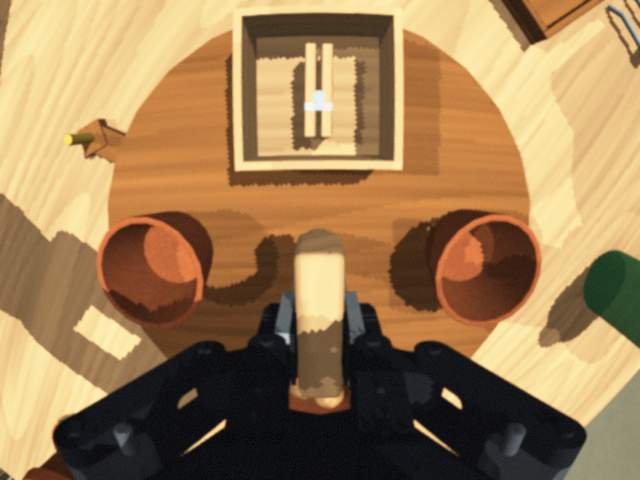

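The handle is held (17 mm opening, small side force). Now turn it about +64 degrees, gently.

```bash
python3 -m creep '0.03 0.03 0 0.2;0 0 0 0.4;0 0 0 0.6;0 0 0 0.6;0 0 0 0.6;0 0 0 0.6;0 0 0 0.6;0 0 0 0.6;0 0 0 0.6;0 0 0 0.6'
python3 -m creep '0 0 0 0.6;0 0 0 0.6;0 0 0 0.6;0 0 0 0.6;0 0 0 0.6;0 0 0 0.6;0 0 0 0.6;0 0 0 0.5;0 0 0 0.4;0 0 0 0.15'
python3 -m creep '0 0 0 0;0 0 0 0;0 0 0 0;0 0 0 0;0 0 0 0;0 0 0 0;0 0 0 0;0 0 0 0;0 0 0 0;0 0 0 0'
python3 -c "
from h import *
snap('wrist','pics/w10.png');s=snap('top','pics/t10.png');print(get_state()['torque'])
cv2.imwrite('pics/c10.png',cv2.resize(s['frame'][205:340,300:425,::-1],None,fx=4.4,fy=4.4,interpolation=2))
s=snap('scene','pics/s10.png')
cv2.imwrite('pics/cs10.png',cv2.resize(s['frame'][170:310,230:390,::-1],None,fx=4,fy=4,interpolation=2))"
```

```text
time_s: 20.65
ee_pos: [0.5403, -0.0918, 0.1314]
tcp_rot: [[-0.945, 0.328, 0.003], [0.328, 0.945, 0.002], [-0.002, 0.002, -1.0]]
ft_force: [3.1, 4.9, 1.5]
grip_width: 0.0171
time_s: 21.9
ee_pos: [0.5404, -0.0907, 0.1314]
tcp_rot: [[-0.977, -0.212, 0.003], [-0.212, 0.977, 0.004], [-0.003, 0.003, -1.0]]
ft_force: [3.5, 8.9, 0.9]
grip_width: 0.0174
time_s: 23.15
ee_pos: [0.5404, -0.0906, 0.1314]
tcp_rot: [[-0.977, -0.212, 0.003], [-0.212, 0.977, 0.004], [-0.003, 0.003, -1.0]]
ft_force: [2.8, 8.0, 0.8]
grip_width: 0.0169
[ 1.06327899 -0.38062842  0.04604842]
```

View pics/w10.png

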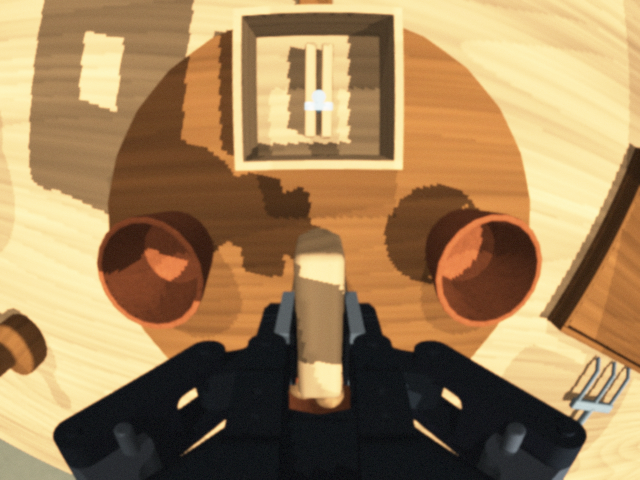

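View pics/c10.png

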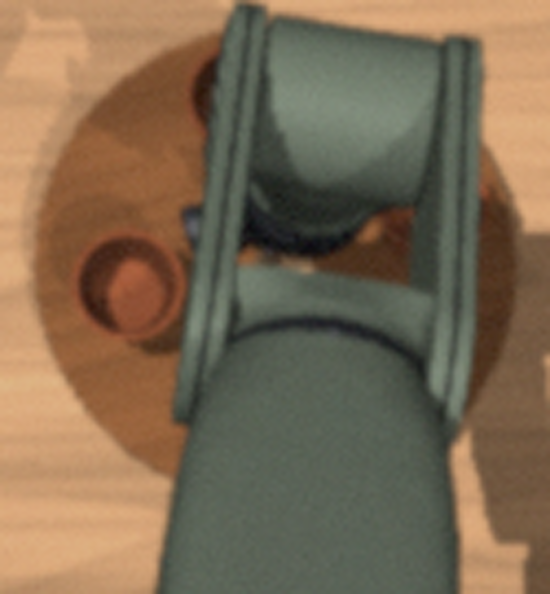

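View pics/cs10.png

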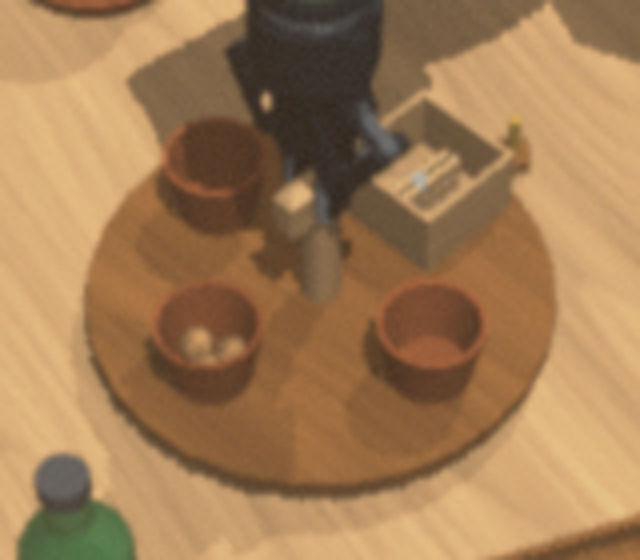

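```bash
python3 - <<'E'
from h import *
s=dict(np.load('pics/s10.npz'))
q=lambda U,V,z:at(s,(U+.5)/4-.5+230,(V+.5)/4-.5+170,z)[:2]
c=(q(426,93,.08)+q(430,217,.08))/2; pin=q(515,124,.042)
print(c,pin)
for ax in((.538,-.0935),(.5375,-.095),(.5404,-.0906)):
  a=np.array(ax);g=lambda d:np.degrees(np.arctan2(d[1],d[0]))%360
  print(g(c-a),g(pin-a),np.linalg.norm(c-a),np.linalg.norm(pin-a))
st=get_state();print(st["time_s"],st["ee_pos"],st["grip_width"],np.abs(st["qd"]).max())
E
```

```text
[ 0.4460254  -0.11275798] [ 0.36239369 -0.1313882 ]
191.82595131571756 192.17530221413972 0.09396912641026563 0.1796471279691429
190.98618695894245 191.73934713961367 0.09318233840354763 0.17884719645979105
193.21301218549107 192.90590647373352 0.09694091530201925 0.18261961126345544
23.3 [ 0.54042547 -0.09064914  0.13143462] 0.017136857111579765 0.0011819227683054789
```

View pics/s10.png

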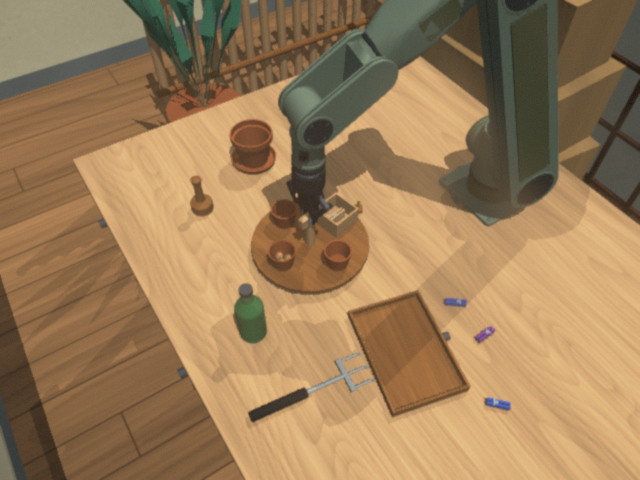

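The drawer is empty, the bystanders and look-alikes are where they were, and the bin at (341,213) lines up with the pointer pin at (359,206). I'm handing in.

```bash
python3 -c "
from h import *
print(close_job());print(get_state()['time_s'])"
```

```text
the job is handed in; nothing more can be done
None
the job is handed in; nothing more can be done
```

I put both wooden clips from the drawer into the square bin, gripped the bar handle and turned the carousel about 64° so the bin faces the pointer. I handed in at about 23 s, still holding the handle.

**Last checks**
- **Alignment:** in the scene camera the bin and pointer directions agree within about 1°, against the roughly 8° allowed. The wrist picture also shows the bin in front of the pointer.
- **Grip:** the fingers stood at 17 mm on the 18 mm bar, which did not slip during the turn. The arm was at rest, about 10 mm from the handle centre, with about 8 N of sideways force from the handle.
- **Bystanders:** the drawer is empty, and the bottle, pot, rake, tamper and coloured look-alikes looked unmoved.

**Where checks disagreed or fell short**
- **Wrist camera offset:** my early hand-picked wrist measurements were 2–4 mm higher in y than the top and scene cameras. I used the top/scene values for the grasps and a compromise for the bin, and both worked.
- **Lower clip not clearly seen:** the second clip landed on top of the first, so I only saw the first clearly before the second was released. The job's hand-in gives no verdict.

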